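Feel the gap of a gel-casting stand with a taper gauge

TASK

Take the orange-handled taper gauge out of its grey holder and lower it, tip first, into the middle of the gap of the casting stand with its flat face lying on the steel plate and its sloped face towards the sprung brass bar. Keep sliding it gently down along the plate until it drags at about 6 N, without forcing it, then let go and leave it standing upright and snug in the gap. Leave the jar, the bottle and the tip rack alone.

Things in the scene. Friction and masses are not known exactly. Their poses are not given: they have to be found in the camera images.
- gauge: Steel taper gauge, about 120 g, sizes in mm, upright in its holder. Origin: middle of the flat face's lower edge (tip); z up to the handle. Flat face is y = 0, sloped face on the +y side. Blade x -17 to 17, z 0 to 80; 4 thick at the tip, 1 more for every 5 upward. Rigid orange handle: x -28 to 28, y 0 to 22, z 80 to 126.
- gauge_grip (a point): Where to grip the gauge: in the orange handle at (0, 11, 108) mm of the gauge, mid-thickness. Fingers close along y across the 22 thick handle. Same axes as the gauge.
- holder: Grey holder, fixed (mm). Origin on the bench below the hanging gauge's origin, axes about the gauge's. Base 90 x 70 x 6; two cheeks at x = -26 and 26, 12 thick, 40 deep, top at z = 86, carry the handle's shoulders, tip 6 above the bench, a few mm of play. Open above: lift the gauge straight up by 90 or more.
- stand: Casting stand, fixed (mm). White base 130 x 125 x 10; steel plate 110 wide (x), 8 thick, z 10 to 92. The plate's working face is y = 0 and looks to +y, where the gap is. Origin on the bench under the middle of that face. Seated, the gauge has the stand's axes, its origin near x = 0, y = 0, tip 13 to 58 below the bar's axis.
- stand_gap (a point): Middle of the plate's upper edge, on its working face: (0, 0, 92) mm of the stand, same axes. On the +y side faces it a brass bar (12 diameter, 56 long, along x, axis at stand z = 75) on a blue block (top z = 85). Free gap plate to bar: 6.5 to 13.5, differs each time, not reported. The bar yields 1 mm per 4 N, at most 4 mm, then stops hard. Friction is unknown.
- jar: Glass jar with green cap, 52 mm diameter, about 75 mm tall, loose; bystander. Origin at the middle of its underside.
- flask: White bottle with red cap, 64 mm diameter, about 150 mm tall, loose; bystander. Origin at the middle of its underside.
- tiprack: Blue pipette-tip rack, 85 x 120 x 56 mm tall, loose; bystander. Origin at the middle of its underside.
Mind the look-alikes: they are no part of the job. Leave any green or red look-alike of the stand alone.

How it is judged:
By the outcome, as a careful person would: the job done as asked, in the order asked, and still so for the second after the job is handed in, with the robot touching nothing.
It also fails if it takes over 54 s, if anything falls off the work surface, if the arm or the gripper's body presses on something with over 40 N, if the wrist force passes 120 N, or if a joint passes its speed limit or range.

ROBOT

A 6-joint arm with a two-finger parallel gripper is mounted at the origin on the work surface. World frame = base frame: x ahead of the robot, y to its left, z up, the work surface at z = 0. Lengths are in mm, angles in rad, forces in N, time in s.
With the tool pointing down it reaches from about 425 to 950 mm from the base axis. Payload 3.5 kg.
Tool frame: the origin (TCP) lies midway between the tips of the shut fingers; the grasp point (between the pads) lies 19 mm behind it (env.tcp_to_grasp is the distance from the TCP to the grasp point, in mm); z points along the fingers, y is the line along which they close (so a half turn about z gives the same grasp; the last joint's range is limited). The gripper opens to 85 mm and grips with 20 to 120 N. Pads are 22 mm wide; open, the fingers measure 114 mm over their backs; the gripper's body (76 mm by 85 mm) begins 54 mm behind the grasp point. The pads swing forward as they close: fully open they stand 13 mm farther back than shut.
Start: joints at [-1.348, 0.286, 1.577, -0, 1.279, -0.15], TCP at [245.874, -628.611, 231.325] pointing down, gripper open.
Joint ranges: [-2.77, 2.77], [-0.9, 2.22], [0.21, 2.48], [-1.53, 4.67], [0.24, 2.81], [-2.84, 2.84]. Speed limits (rad/s): [2.79, 2.79, 3.14, 3.14, 3.14, 3.14].

INTERFACE

Orientations are given as a rotation vector (axis times angle).
In Python, from plant import env gives the robot as it stands. The module is installed in compiled form; this text tells all that it offers.
- The arm moves only by the tool carry_out, never from a script. Its argument "plan" is a list of rows, each an object with "delta_rot": the turn, a rotation vector about the tool's x, y, z in units of 8 degrees (1.0 is 8 degrees), a list of three; "linear": the shift along the tool's x, y, z in units of 25 mm (1.0 is 25 mm), a list of three; "gripper": the opening, from -1 (shut) to 1 (fully open). In form: [{"delta_rot": [ax, ay, az], "linear": [tx, ty, tz], "gripper": gripper}, ...]. A call has 1 to 10 rows; each row shifts and turns the commanded pose from where the row before left it, along the tool's axes as they then stand; what a row does not reach is not made up. A row lasts 1/8 s, in which the tool goes at most 62.5 mm and 10.7 degrees, less where a joint would pass 70% of its speed; a pose out of reach is approached as far as the arm can. A call is refused whole if a number of a shift passes 1 or a number of a turn 1, either way. A call with a gripper value outside its range is refused whole. The fingers move at their own pace and stop on an object; "newtons" is the grip in N (left out, the last holds). Time passes only in rows, so rows that do not move let the fingers close. It gives the time, the measured TCP pose, the force, the opening and the grip force at its end, in the units of the state.
- env.get_obs(): the state, without advancing time (a new reading comes with each control period).
- env.get_image(name): name is "scene" or "side" or "wrist"; returns the picture (400x640x3 uint8, red, green, blue); there is no depth.
- env.camera_model(name): a dict with "fx", "fy", "cx", "cy" (pixels), "k1" (the pictures are not rectified: a ray, as slopes to the right and down, at radius r is drawn at 1 + k1 r^2 times it, then the intrinsics apply), "R" (3x3) and "t" (3): a world point X has camera coordinates R X + t; the wrist camera has in their place "mount" (4x4, takes a point from camera to tool coordinates, whose origin is the TCP and whose axes are the flange's). Camera axes: x right, y down, z forward; pixel columns grow to the right and rows downward; lengths in mm; the calibration is good to about 2 mm. A picture is of the moment at which its call begins: read the wrist's pose just before it. camera_model takes no time and is no camera call.
- env.finish_job(): hands the job in; it is judged then, once.
Trained networks look in the newest picture that a camera, given by its name, has taken for a name from the list of things; names that differ only in an ending like _2 or _b are one class to them, and where a whole thing is asked for, a point or a joint stands for the part that bears it (a point fixed in the world has none). Each returns a list of dicts, best first, with "score" (0 to 1); they miss things now and then, are a little off and sometimes report something else, mostly with a low value. They report only what shows in the picture. A call takes as long as a camera call. They do not tell look-alikes from the thing itself.
- env.look_for(camera, target): "box" ([left, top, right, bottom] as shares, 0 to 1, of the picture: columns of its width, rows of its height, round what is visible of it).
- env.silhouettes(camera, target): "region" (400x640 bool, what is visible of it) and "box" ([left, top, right, bottom] as shares, 0 to 1, of the picture: columns of its width, rows of its height, round what is visible of it).
- env.pinpoint(camera, target): "centre" ([column, row] as shares, 0 to 1, of the picture: columns of its width, rows of its height: a listed point, or the origin of a listed thing).
The state is a dict: "clock": time; "joint_positions": joint angles; "dq": joint speeds; "tau": joint torques, N m; "position": TCP position; "ee_rot": TCP orientation; "force": force on the tool from outside, world axes, zero at the start; "wrist_torque": the same for the moment, N m; "gripper_width": finger opening in mm; "grip_force": force on a finger pad.
Only numpy, scipy, OpenCV 4.12 (cv2) and the standard library are available. Lean on these libraries where they do the work, as an engineer would, in place of code of your own. Each camera call takes 0.05 s, during which the arm holds its last target. There are 200 camera calls.

## Working session

There is one attempt and no reset: what is moved stays moved. The work goes in short steps, Python scripts to look and compute and a tool call to move; the robot and the scene stay as the last step left them, time stands still between calls to the robot, and variables do not carry over. Pictures are saved under pics/ and viewed, at most 13 in all, crops included, and the job is handed in when it is done.

Besides the shell and the picture viewer there is one more tool, called after ">>>" as name(argument=value, ...), one argument or row to a line, values as JSON. carry_out: Moves the arm, as the interface text tells. Its arguments: {"type":"object","properties":{"plan":{"type":"array","items":{"type":"object","properties":{"delta_rot":{"type":"array","items":{"type":"number"}},"linear":{"type":"array","items":{"type":"number"}},"gripper":{"type":"number"}}}},"newtons":{"type":"number"}},"required":["plan"]}

```bash
mkdir -p pics; cat > h.py <<'E'
import numpy as np, cv2
from scipy.spatial.transform import Rotation as Ro
from plant import env
def cam(name):
    c=env.camera_model(name)
    if 'R' in c: R,t=np.array(c['R']),np.array(c['t'])
    else:
        o=env.get_obs(); M=np.array(c['mount']); T=np.eye(4); T[:3,:3]=Ro.from_rotvec(o['ee_rot']).as_matrix(); T[:3,3]=o['position']
        W=np.linalg.inv(T@M); R,t=W[:3,:3],W[:3,3]
    return c,R,t
def proj(cm,X):
    c,R,t=cm; p=np.atleast_2d(X)@R.T+t; s=p[:,:2]/p[:,2:]; s=s*(1+c['k1']*(s**2).sum(1,keepdims=True))
    return s*[c['fx'],c['fy']]+[c['cx'],c['cy']]
def ray(cm,uv):
    c,R,t=cm; d=(np.array(uv)-[c['cx'],c['cy']])/[c['fx'],c['fy']]; s=d.copy()
    for _ in range(20): s=d/(1+c['k1']*(s@s))
    v=R.T@np.r_[s,1]; return -R.T@t, v/np.linalg.norm(v)
def atz(cm,uv,z):
    o,v=ray(cm,uv); return o+v*(z-o[2])/v[2]
def tri(rs):
    A=0;b=0
    for o,v in rs:
        P=np.eye(3)-np.outer(v,v); A=A+P; b=b+P@o
    X=np.linalg.solve(A,b); return X,[np.linalg.norm((np.eye(3)-np.outer(v,v))@(X-o)) for o,v in rs]
def save(name,im): cv2.imwrite('pics/'+name,im[:,:,::-1])
E
python3 - <<'E'
from h import *
ims=[]
for n in ('scene','side'):
    im=env.get_image(n); save(n+'0.png',im)
    for t in ('gauge','gauge_grip','stand','stand_gap','holder'):
        print(n,t,[(round(d['score'],2),(np.array(d['centre'])*[640,400]).round(1)) for d in env.pinpoint(n,t)])
    c,R,t=cam(n); print(n,'cam pos',(-R.T@t).round(), R[2].round(2),c['fx'])
print(env.get_obs())
E
```

```text
scene gauge [(0.57, array([344.1, 194.7]))]
scene gauge_grip [(0.6, array([346.5, 166.9]))]
scene stand [(0.95, array([233.2, 255.2])), (0.87, array([277.5, 175.7])), (0.81, array([194. , 209.9])), (0.75, array([154.2, 275.5])), (0.56, array([207.5, 354.5]))]
scene stand_gap [(0.95, array([184.6, 190.1])), (0.79, array([141.2, 256.5])), (0.78, array([197.1, 333.6])), (0.75, array([272.1, 150.4])), (0.65, array([326.7, 308.3]))]
scene holder [(0.91, array([340.4, 195.6])), (0.23, array([234.4, 257.3]))]
scene cam pos [1088. -244.  865.] [-0.53  0.32 -0.78] 403.53579377766266
side gauge [(0.64, array([321.1, 277.2]))]
side gauge_grip [(0.56, array([319. , 250.9]))]
side stand [(0.87, array([436.3, 155.2])), (0.73, array([458.3, 213. ])), (0.66, array([357.2, 134. ])), (0.58, array([389. , 188.8])), (0.57, array([407.7, 278.7]))]
side stand_gap [(0.92, array([360. , 105.5])), (0.71, array([445.6, 130.1])), (0.62, array([468.3, 187. ])), (0.56, array([389.7, 166.1]))]
side holder [(0.81, array([322.3, 276.6]))]
side cam pos [135. 707. 969.] [ 0.37 -0.55 -0.75] 510.9252971166251
{'clock': 0.6, 'joint_positions': array([-1.34801874e+00,  2.86263831e-01,  1.57666185e+00, -1.05666038e-05,
        1.27855443e+00, -1.50022961e-01]), 'dq': array([-0.00020239, -0.00049026,  0.00193978,  0.00155786,  0.00109161,
       -0.00049276]), 'tau': array([-1.14726306e-03, -4.05663764e+01, -2.92739725e+01, -1.47427800e-04,
        6.39753343e-04, -3.09118832e-06]), 'position': array([ 245.86568047, -628.64407511,  231.36969558]), 'ee_rot': array([ 3.08706131e+00,  5.82192322e-01, -9.45396922e-06]), 'force': array([ 0.33010677,  0.62084209, -0.68769588]), 'wrist_torque': array([-0.04517151,  0.05087772, -0.00621631]), 'grip_force': 0.0, 'gripper_width': 85.29089739426864}
```

View pics/scene0.png

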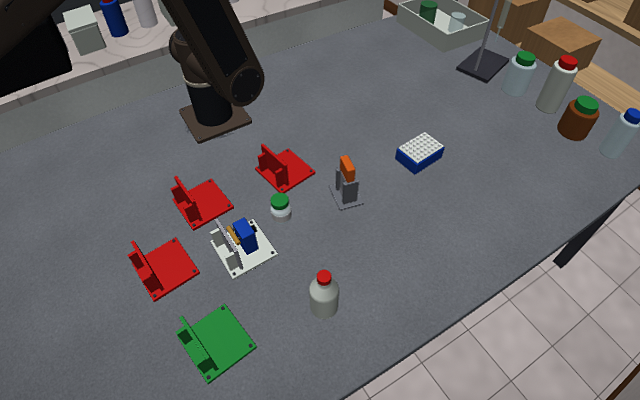

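View pics/side0.png

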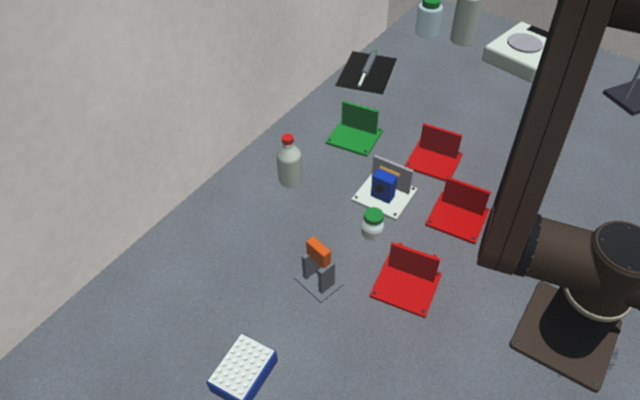

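The scene shows the gauge in its holder at about (346,180) and the real white stand at (243,247). The red and green stands are look-alikes. In the side view the gauge is at (319,265) and the stand at (385,188).

```bash
cat >> h.py <<'E'
from scipy.optimize import minimize
def box(x0,x1,y0,y1,z0,z1): return np.array([[x,y,z] for x in (x0,x1) for y in (y0,y1) for z in (z0,z1)],float)
def place(P,x,y,yaw,z=0): return P@Ro.from_euler('z',yaw).as_matrix().T+[x,y,z]
def hullmask(cm,X,S=4):
    uv=proj(cm,X); h=cv2.convexHull((uv*S).astype(np.float32)).astype(np.int32)
    m=np.zeros((400*S,640*S),np.uint8); cv2.fillConvexPoly(m,h,1)
    return cv2.resize(m.astype(np.float32),(640,400),interpolation=cv2.INTER_AREA)
def orange(im):
    h=cv2.cvtColor(im,cv2.COLOR_RGB2HSV); m=((h[...,0]>4)&(h[...,0]<16)&(h[...,1]>170)&(h[...,2]>90)).astype(np.uint8)
    n,l,s,_=cv2.connectedComponentsWithStats(m); return (l==1+np.argmax(s[1:,4])).astype(np.float32) if n>1 else m.astype(np.float32)
E
python3 - <<'E'
from h import *
S={n:cam(n) for n in ('scene','side')}
r=lambda a,b:tri([ray(S['scene'],a),ray(S['side'],b)])
print('gauge',r((344.1,194.7),(321.1,277.2)));print('grip',r((346.5,166.9),(319,250.9)));print('holder',r((340.4,195.6),(322.3,276.6)))
print('stand',r((233.2,255.2),(389,188.8)))
g=r((346.5,166.9),(319,250.9))[0]
M={n:orange(cv2.imread(f'pics/{n}0.png')[:,:,::-1]) for n in S}; print([m.sum() for m in M.values()])
B=box(-28,28,-11,11,86,132)
f=lambda p:sum(np.abs(hullmask(S[n],place(B,*p[:2],p[2]/50))-M[n]).sum() for n in S)
best=min((minimize(f,[g[0],g[1],y*50],method='Nelder-Mead',options=dict(initial_simplex=np.array([g[0],g[1],y*50])+np.vstack([np.zeros(3),np.eye(3)*12]))) for y in np.arange(0,3.1,.5)),key=lambda q:q.fun)
print('handle centre',best.x[:2],'yaw',best.x[2]/50,best.fun)
print(env.camera_model('wrist'))
# stand: white base mask fit, full 3 dof about base centre
for n in S:
    q=sorted(env.silhouettes(n,'stand'),key=lambda d:-d['score'])
    for i,d in enumerate(q): print(n,i,d['score'].__round__(2),(np.array(d['box'])*[640,400,640,400]).round())
E
```

```text
gauge (array([513.47946392, 175.60410357,   6.49568602]), [np.float64(1.4017611222649717), np.float64(1.4017611222650483)])
grip (array([511.90758723, 181.07446412, 112.60163278]), [np.float64(0.3067923078611461), np.float64(0.3067923078610624)])
holder (array([511.27263717, 168.63252791,   3.5425271 ]), [np.float64(1.7625901852228543), np.float64(1.7625901852227501)])
stand (array([ 526.60903752, -163.1053955 ,   -2.94679823]), [np.float64(0.6172752885936016), np.float64(0.6172752885935797)])
[np.float32(266.0), np.float32(252.0)]
handle centre [513.86364575 182.31487688] yaw -0.3790758057923215 353.0625
{'fx': 338.86979315910105, 'fy': 338.86979315910105, 'cx': 321.5463330105129, 'cy': 200.95620285603658, 'k1': -0.0175361892534639, 'mount': array([[-6.37374459e-04, -9.65367687e-01, -2.60892357e-01,
         6.53186680e+01],
       [ 9.99999058e-01, -2.98074083e-04, -1.34010354e-03,
         1.20083328e-02],
       [ 1.21592740e-03, -2.60892965e-01,  9.65366968e-01,
        -1.42312491e+02],
       [ 0.00000000e+00,  0.00000000e+00,  0.00000000e+00,
         1.00000000e+00]])}
scene 0 0.84 [129. 238. 199. 302.]
scene 1 0.73 [256. 145. 317. 194.]
scene 2 0.65 [175. 306. 256. 383.]
side 0 0.98 [369. 243. 438. 321.]
side 1 0.96 [351. 154. 417. 220.]
side 2 0.89 [425. 177. 492. 244.]
side 3 0.81 [324. 101. 385. 152.]
side 4 0.73 [403. 120. 465. 180.]
side 5 0.3 [307. 239. 330. 269.]
```

>>> carry_out(
  plan=[
    {"linear":[1,-0.8,0],"delta_rot":[0,0,0],"gripper":1},
    {"linear":[1,-0.8,0],"delta_rot":[0,0,0],"gripper":1},
    {"linear":[1,-0.8,0],"delta_rot":[0,0,0],"gripper":1},
    {"linear":[1,-0.8,0],"delta_rot":[0,0,0],"gripper":1},
    {"linear":[1,-0.8,0],"delta_rot":[0,0,0],"gripper":1},
    {"linear":[1,-0.8,0],"delta_rot":[0,0,0],"gripper":1},
    {"linear":[1,-0.8,0],"delta_rot":[0,0,0],"gripper":1},
    {"linear":[1,-0.8,0],"delta_rot":[0,0,0],"gripper":1},
    {"linear":[1,-0.8,0],"delta_rot":[0,0,0],"gripper":1},
    {"linear":[1,-0.8,0],"delta_rot":[0,0,0],"gripper":1},
  ],
)

```text
clock: 1.95
position: [406.3, -350.4, 231.6]
ee_rot: [3.087, 0.582, 0.001]
force: [-0.0, -0.6, 1.0]
gripper_width: 85.6
grip_force: 0.0
```

>>> carry_out(
  plan=[
    {"linear":[1,-0.8,0],"delta_rot":[0,0,0],"gripper":1},
    {"linear":[1,-0.8,0],"delta_rot":[0,0,0],"gripper":1},
    {"linear":[1,-0.8,0],"delta_rot":[0,0,0],"gripper":1},
    {"linear":[1,-0.8,0],"delta_rot":[0,0,0],"gripper":1},
    {"linear":[1,-0.8,0],"delta_rot":[0,0,0],"gripper":1},
    {"linear":[1,-0.8,0],"delta_rot":[0,0,0],"gripper":1},
    {"linear":[0.8,-0.8,0],"delta_rot":[0,0,0],"gripper":1},
    {"linear":[0,0,0],"delta_rot":[0,0,0],"gripper":1},
    {"linear":[0,0,0],"delta_rot":[0,0,0],"gripper":1},
  ],
)

```text
clock: 3.08
position: [513.1, -159.3, 231.4]
ee_rot: [3.087, 0.582, -0.0]
force: [0.3, 0.0, 0.7]
gripper_width: 85.4
grip_force: 0.0
```

```bash
python3 - <<'E'
from h import *
o=env.get_obs(); print(o['clock'],o['position'],o['ee_rot'],o['force'])
cm=cam('wrist'); im=env.get_image('wrist'); save('wrist1.png',im)
for t,z in (('stand',0),('stand_gap',92)):
  for d in env.pinpoint('wrist',t): uv=np.array(d['centre'])*[640,400]; print(t,round(d['score'],2),uv.round(1),atz(cm,uv,z).round(1))
E
```

```text
3.075 [ 513.06557394 -159.3352351   231.43240963] [ 3.08667920e+00  5.82343713e-01 -1.20329184e-04] [0.26935834 0.01918923 0.6911432 ]
stand 0.96 [328.3 160.6] [ 525.5 -162.1    0. ]
stand 0.84 [102.3 230.5] [351.8  55.9  -0. ]
stand 0.81 [532.8  38.9] [ 717.8 -310.6    0. ]
stand 0.65 [460.5 250.6] [ 482.8 -348.7    0. ]
stand 0.56 [296.8 305.8] [ 342.  -192.5    0. ]
stand_gap 0.97 [ 41.8 267.5] [349.6  54.3  92. ]
stand_gap 0.9 [499.8 294.9] [ 478.7 -351.7   92. ]
stand_gap 0.71 [607.4  16.9] [ 717.7 -313.2   92. ]
stand_gap 0.64 [331.3 178.4] [ 524.3 -163.5   92. ]
```

View pics/wrist1.png

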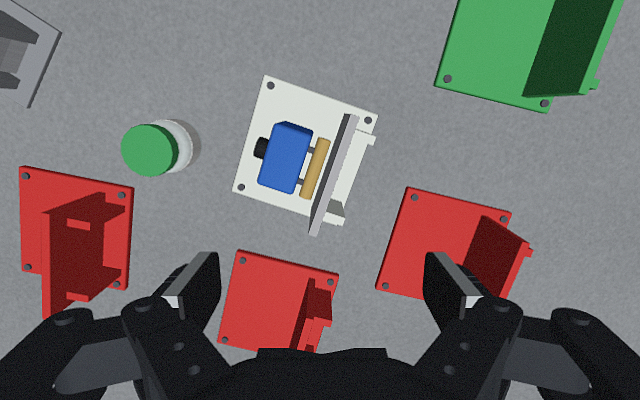

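The wrist picture shows the white stand with the blue block at (285,157), the brass bar at (315,168), and the plate's upper edge running from (350,115) to (313,235). I'll zoom in for exact corners.

```bash
python3 - <<'E'
import cv2
im=cv2.imread('pics/wrist1.png')[100:245,230:390]
cv2.imwrite('pics/crop1.png',cv2.resize(im,None,fx=4,fy=4,interpolation=cv2.INTER_CUBIC))
E
```

```text
(no output)
```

View pics/crop1.png

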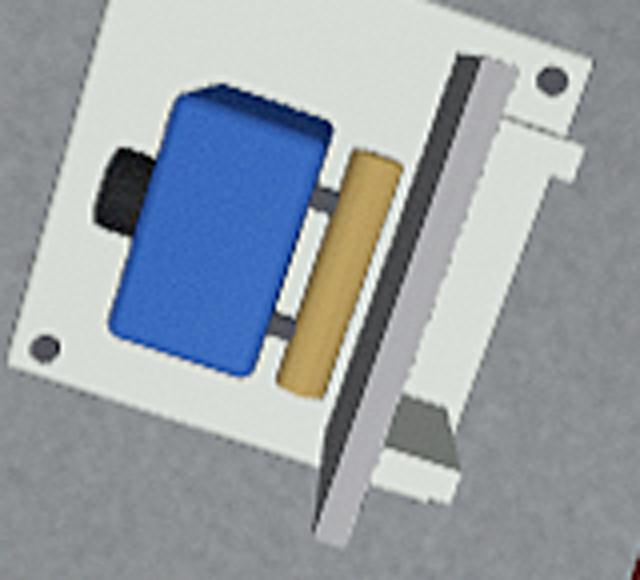

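```bash
python3 - <<'E'
from h import *
cm=cam('wrist')
px=lambda a:(np.array(a)+.5)/4-.5+[230,100]
A,B,C,D=[atz(cm,px(p),92) for p in ((483,58),(314,536),(519,66),(350,547))]
print(A,B,'len',np.linalg.norm(A-B),'thick',np.linalg.norm(A-C),np.linalg.norm(B-D))
d=A-B; print('mid',(A+B)/2,'dir ang',np.arctan2(d[1],d[0]), 'back', np.arctan2(*(C-D)[1::-1]))
xs=d/np.linalg.norm(d); ys=np.cross([0,0,1],xs); print('y',ys)
m=(A+B)/2
for p in ((354,150),(403,161),(325,398),(277,385)):
    q=atz(cm,px(p),75)-m; print('bar',q@xs,q@ys)
c,R,t=cm; print('cam',((-R.T@t)-m)@xs,((-R.T@t)-m)@ys,-R.T@t)
E
```

```text
[ 578.69749267 -158.8042969    92.        ] [ 470.48823724 -163.21539425   92.        ] len 108.29912622419161 thick 7.466578789080704 8.361168121864363
mid [ 524.59286496 -161.00984558   92.        ] dir ang 0.04074195309368495 back 0.04942343908574341
y [-0.04073068  0.99917016  0.        ]
bar 27.06970672366654 18.449445525905322
bar 28.29202123856784 7.595014803234988
bar -27.862595978998122 6.7652422496137605
bar -28.503178099351338 18.05698285041239
cam 50.1460970158147 22.896373478941797 [ 573.76476388 -136.08998762  373.67241461]
```

>>> carry_out(
  plan=[
    {"linear":[0.4,-1,0],"delta_rot":[0,0,0],"gripper":1},
    {"linear":[0.4,-1,0],"delta_rot":[0,0,0],"gripper":1},
    {"linear":[0.4,-1,0],"delta_rot":[0,0,0],"gripper":1},
    {"linear":[0.4,-1,0],"delta_rot":[0,0,0],"gripper":1},
    {"linear":[0.4,-1,0],"delta_rot":[0,0,0],"gripper":1},
    {"linear":[0.4,-1,0],"delta_rot":[0,0,0],"gripper":1},
    {"linear":[0.4,-1,0],"delta_rot":[0,0,0],"gripper":1},
    {"linear":[0.4,-1,0],"delta_rot":[0,0,0],"gripper":1},
    {"linear":[0.4,-1,0],"delta_rot":[0,0,0],"gripper":1},
    {"linear":[0.4,-1,0],"delta_rot":[0,0,0],"gripper":1},
  ],
)

```text
clock: 4.47
position: [515.4, 110.3, 231.4]
ee_rot: [3.087, 0.58, 0.0]
force: [-0.7, 0.7, -0.5]
gripper_width: 85.2
grip_force: 0.0
```

>>> carry_out(
  plan=[
    {"linear":[0.4,-1,0],"delta_rot":[0,0,0],"gripper":1},
    {"linear":[0.4,-1,0],"delta_rot":[0,0,0],"gripper":1},
    {"linear":[0.2,-0.8,0],"delta_rot":[0,0,0],"gripper":1},
    {"linear":[0,0,0],"delta_rot":[0,0,1],"gripper":1},
    {"linear":[0,0,0],"delta_rot":[0,0,1],"gripper":1},
    {"linear":[0,0,0],"delta_rot":[0,0,1],"gripper":1},
    {"linear":[0,0,0],"delta_rot":[0,0,1],"gripper":1},
    {"linear":[0,0,0],"delta_rot":[0,0,1],"gripper":1},
    {"linear":[0,0,0],"delta_rot":[0,0,0.4],"gripper":1},
    {"linear":[0,0,0],"delta_rot":[0,0,0],"gripper":1},
  ],
)

```text
clock: 5.72
position: [513.3, 183.9, 231.3]
ee_rot: [3.085, -0.596, 0.0]
force: [-0.6, -1.0, 0.1]
gripper_width: 85.4
grip_force: 0.0
```

```bash
python3 - <<'E'
from h import *
o=env.get_obs(); print(o['clock'],o['position'],o['ee_rot'],o['joint_positions'].round(2))
cm=cam('wrist'); im=env.get_image('wrist'); save('wrist2.png',im)
for t,z in (('gauge',6),('gauge_grip',114),('holder',0)):
  for d in env.pinpoint('wrist',t): uv=np.array(d['centre'])*[640,400]; print(t,round(d['score'],2),uv.round(1),atz(cm,uv,z).round(1))
M=orange(im); print(M.sum())
B=box(-28,28,-11,11,86,132)
f=lambda p:np.abs(hullmask(cm,place(B,*p[:2],p[2]/50))-M).sum()
for y in (-.6,-.38,-.2):
  p0=np.array([513.,182,y*50]); b=minimize(f,p0,method='Nelder-Mead',options=dict(initial_simplex=p0+np.vstack([np.zeros(3),np.eye(3)*8]))); print(b.x[:2],b.x[2]/50,b.fun)
E
```

```text
5.725 [513.28229824 183.86777292 231.33236994] [ 3.08450835e+00 -5.95841475e-01  8.28475319e-05] [ 0.16 -0.    1.9  -0.    1.25  2.11]
gauge 0.6 [332.5 170.7] [509.  172.5   6. ]
gauge_grip 0.85 [323.1 192.9] [514.3 182.  114. ]
holder 0.69 [331.5 167.3] [511.9 172.4   0. ]
559.0
[512.18389435 181.42830339] -0.2094414768349167 1872.1875
[512.06159537 181.64196635] -0.21471583471756184 1870.375
[512.13884338 181.5767433 ] -0.22751217165334442 1873.75
```

View pics/wrist2.png

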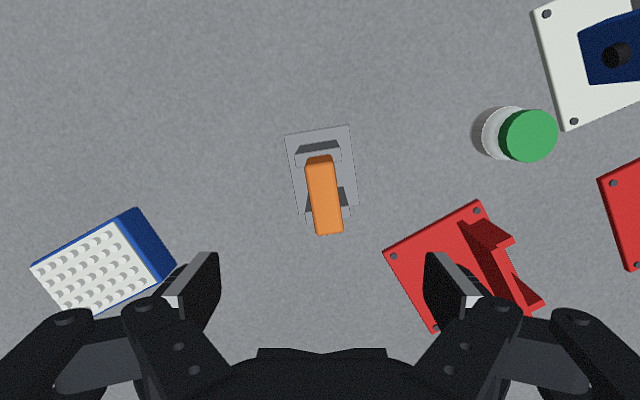

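```bash
python3 - <<'E'
from h import *
cm=cam('wrist'); im=cv2.imread('pics/wrist2.png')[:,:,::-1]; h=cv2.cvtColor(np.ascontiguousarray(im),cv2.COLOR_RGB2HSV)
print(h[200,320],h[160,320],h[225,338])
M=((h[...,0]>3)&(h[...,0]<22)&(h[...,1]>140)&(h[...,2]>60)); M[:, :290]=0;M[:,355:]=0; M=M.astype(np.float32); print(M.sum())
B=box(-28,28,-11,11,86,132)
f=lambda p:np.abs(hullmask(cm,place(B,*p[:2],p[2]/50))-M).sum()
for y in (-.5,-.38,-.2):
  p0=np.array([513.,182,y*50]); b=minimize(f,p0,method='Nelder-Mead',options=dict(initial_simplex=p0+np.vstack([np.zeros(3),np.eye(3)*8]))); print(b.x[:2],b.x[2]/50,b.fun)
o=env.get_obs(); T=Ro.from_rotvec(o['ee_rot']).as_matrix(); print(T.round(3), T.T@(np.r_[b.x[:2],95]-o['position'])/25)
E
```

```text
[ 14 163 214] [ 12 161 125] [ 14 160 218]
2233.0
[512.21872902 181.85826709] -0.21117574786821103 199.5
[511.8902613  181.89306755] -0.2242881448666809 202.25
[512.20433771 181.99412639] -0.2254839175772173 201.5
[[ 0.928 -0.372  0.   ]
 [-0.372 -0.928 -0.   ]
 [ 0.     0.    -1.   ]] [-8.44547538e-04  9.88646558e-02  5.45369586e+00]
```

The handle shows at (321,195) in the wrist picture, centred at (512,182) with yaw −0.22, and the networks put the grip point in the same place. I'll turn and go down.

>>> carry_out(
  plan=[
    {"linear":[0,0,0.5],"delta_rot":[0,0,-0.6],"gripper":1},
    {"linear":[0,0,0.5],"delta_rot":[0,0,-0.55],"gripper":1},
    {"linear":[-0.03,0.09,0.9],"delta_rot":[0,0,0],"gripper":1},
    {"linear":[0,0,0.9],"delta_rot":[0,0,0],"gripper":1},
    {"linear":[0,0,0.9],"delta_rot":[0,0,0],"gripper":1},
    {"linear":[0,0,0.9],"delta_rot":[0,0,0],"gripper":1},
    {"linear":[0,0,0.5],"delta_rot":[0,0,0],"gripper":1},
    {"linear":[0,0,0.3],"delta_rot":[0,0,0],"gripper":1},
    {"linear":[0,0,0],"delta_rot":[0,0,0],"gripper":0},
  ],
  newtons=50,
)

```text
clock: 7.05
position: [511.8, 182.5, 96.2]
ee_rot: [3.122, -0.346, -0.0]
force: [0.4, 0.3, 0.2]
gripper_width: 69.7
grip_force: 0.0
```

>>> carry_out(
  plan=[
    {"linear":[0,0,0],"delta_rot":[0,0,0],"gripper":-0.4},
    {"linear":[0,0,0],"delta_rot":[0,0,0],"gripper":-1},
    {"linear":[0,0,0],"delta_rot":[0,0,0],"gripper":-1},
    {"linear":[0,0,0],"delta_rot":[0,0,0],"gripper":-1},
    {"linear":[0,0,0],"delta_rot":[0,0,0],"gripper":-1},
  ],
  newtons=50,
)

```text
clock: 7.68
position: [512.4, 182.6, 97.1]
ee_rot: [-3.122, 0.346, -0.002]
force: [0.2, -0.1, 3.5]
gripper_width: 21.5
grip_force: 49.5
```

>>> carry_out(
  plan=[
    {"linear":[0,0,-0.3],"delta_rot":[0,0,0],"gripper":-1},
    {"linear":[0,0,-0.6],"delta_rot":[0,0,0],"gripper":-1},
    {"linear":[0,0,-0.9],"delta_rot":[0,0,0],"gripper":-1},
    {"linear":[0,0,-0.9],"delta_rot":[0,0,0],"gripper":-1},
    {"linear":[0,0,-0.9],"delta_rot":[0,0,0],"gripper":-1},
    {"linear":[0,0,-0.9],"delta_rot":[0,0,0],"gripper":-1},
    {"linear":[0,0,-0.5],"delta_rot":[0,0,0],"gripper":-1},
    {"linear":[0,0,-0.2],"delta_rot":[0,0,0],"gripper":-1},
    {"linear":[0,0,0],"delta_rot":[0,0,0],"gripper":-1},
  ],
)

```text
clock: 8.8
position: [511.6, 182.5, 226.0]
ee_rot: [3.122, -0.346, -0.001]
force: [-0.2, 0.3, -1.3]
gripper_width: 21.6
grip_force: 49.0
```

```bash
python3 - <<'E'
from h import *
o=env.get_obs(); print(o['clock'],o['position'],o['ee_rot'],o['force'],o['gripper_width'])
c=[]
for n in ('scene','side','wrist'):
    im=env.get_image(n); save(n+'3.png',im)
    T=Ro.from_rotvec(o['ee_rot']).as_matrix(); P=o['position']+T@np.array([0,0,60])
    u=proj(cam(n),P)[0]; print(n,u)
    u=np.clip(u.astype(int),[33,45],[606,354]); s=im[u[1]-45:u[1]+45,u[0]-33:u[0]+33]
    c.append(cv2.resize(s,None,fx=4,fy=4,interpolation=cv2.INTER_CUBIC))
save('crop3.png',np.hstack(c))
E
```

```text
8.8 [511.61858346 182.49453851 226.04437213] [ 3.12239152e+00 -3.45824056e-01 -7.10478099e-04] [-0.21072831  0.26675662 -1.29189663] 21.564444198562324
scene [347.9591703  151.66263243]
side [318.56489719 235.35727529]
wrist [321.13919126 217.05487621]
```

View pics/crop3.png

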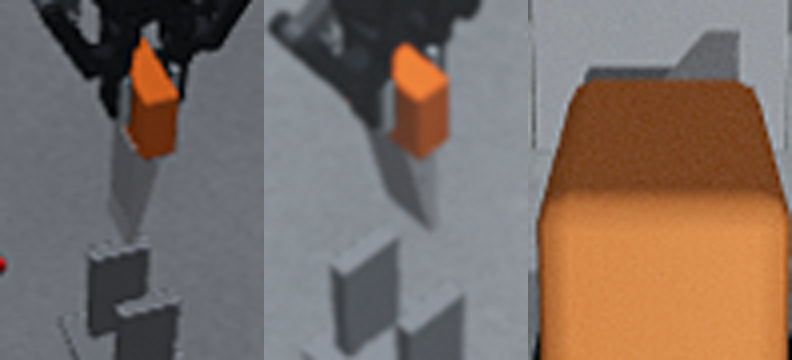

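The wrist crop shows the flat face as a vertical edge on the right (tool +y, which is world −y) with the slope on the left. That means the gauge's +y is world +y, the same as the stand's. I'll check this against model projections.

```bash
cat >> h.py <<'E'
def G(): # gauge points (mm)
    bl=[[x,y,z] for x in(-17,17) for y,z in((0,0),(4,0),(20,80),(0,80))]; return np.array(bl,float), box(-28,28,0,22,80,126)
E
python3 - <<'E'
from h import *
o=env.get_obs(); T=Ro.from_rotvec(o['ee_rot']).as_matrix(); p=o['position']; cm=cam('wrist'); print(T.round(3))
im=cv2.imread('pics/wrist3.png'); bl,hd=G()
gp=p+T@np.array([0,0,-19.]); print('tip at',gp[2]-108)
tx=T[:,0]; 
yaw=np.arctan2(tx[1],tx[0])
for k in (0,np.pi):
    f=lambda P:proj(cm,place(P-[0,11,108],gp[0],gp[1],yaw+k,gp[2]))
    print('blade',f(bl)[[0,1,4,5]].round(1).tolist(),'handle top',f(hd)[[1,3,5,7]].round(1).tolist())
    d=im.copy()
    for q in f(bl)[[0,1,4,5]]: cv2.circle(d,tuple(int(v) for v in q),1,(0,0,255) if k==0 else (0,255,0),-1)
    c=d[130:330,270:380]; L=c if k==0 else np.hstack([L,c])
cv2.imwrite('pics/o3.png',cv2.resize(L,None,fx=3,fy=3,interpolation=cv2.INTER_CUBIC))
E
```

```text
[[ 0.976 -0.219 -0.002]
 [-0.219 -0.976 -0.   ]
 [-0.002  0.001 -1.   ]]
tip at 136.17187660013687
blade [[336.6, 227.0], [331.1, 227.0], [337.1, 180.9], [331.4, 180.9]] handle top [[350.6, 368.5], [291.8, 368.5], [354.5, 227.1], [287.6, 227.2]]
blade [[305.5, 180.9], [311.3, 180.9], [306.1, 227.0], [311.7, 227.0]] handle top [[287.6, 227.2], [354.5, 227.1], [291.8, 368.5], [350.6, 368.5]]
```

View pics/o3.png

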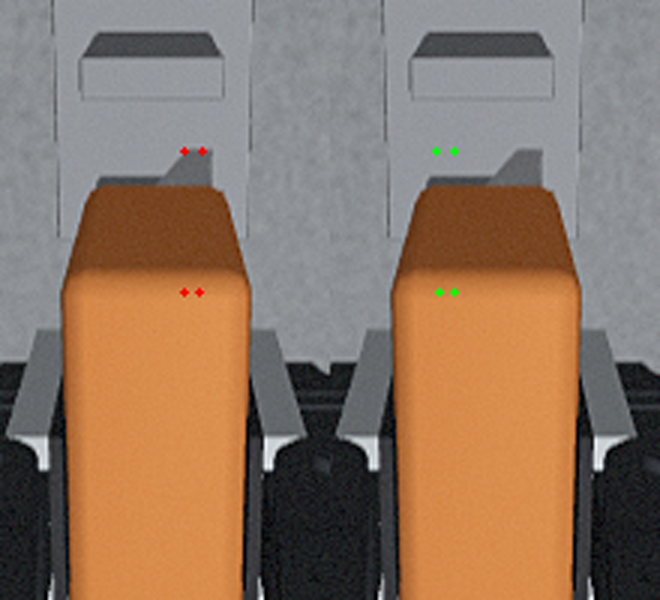

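The red projection matches, so the flat face is towards world −y and no flip is needed. The tip appears about 2 mm further towards tool +y than predicted. To tell camera error from gauge tilt, I'll check the camera against the vertical plate.

```bash
python3 - <<'E'
from h import *
c=env.camera_model('wrist'); M=np.array(c['mount']); T=np.eye(4); T[:3,:3]=Ro.from_rotvec([3.08667920,.582343713,-.00012]).as_matrix(); T[:3,3]=[513.0656,-159.3352,231.4324]
W=np.linalg.inv(T@M); cm=(c,W[:3,:3],W[:3,3])
px=lambda a:(np.array(a)+.5)/4-.5+[230,100]
A,B=atz(cm,px((483,58)),92),atz(cm,px((314,536)),92); m=(A+B)/2; x=(A-B)/np.linalg.norm(A-B); y=np.cross([0,0,1],x)
for p in ((458,52),(440,103),(400,220),(360,335),(327,432)): q=atz(cm,px(p),10)-m; print('bottom',q@x,q@y)
for p in ((458,52),(483,58),(471,55)): q=atz(cm,px(p),50)-m; print('end',q@x,q@y)
print('tool y in stand',T[:3,1]@x,T[:3,1]@y)
E
```

```text
bottom 54.61678214683448 -0.06698094204702609
bottom 40.87684868451777 -0.013164523582379026
bottom 8.492140355249022 -0.21232485371495927
bottom -24.81475085662601 -0.23712865978388867
bottom -54.02644713347794 -0.4525123542100431
end 54.139805166078446 2.4858900339582104
end 54.75312567190426 -3.4507067938993377
end 54.48376862673262 -0.5902483202849935
tool y in stand 0.324759349674648 -0.9457965811161624
```

The camera reads the plate as vertical to about 0.2°, so the gauge itself leans about 1° in the grip. I'll carry it over the gap, turning to the stand's yaw and correcting the lean.

>>> carry_out(
  plan=[
    {"linear":[0,0,0],"delta_rot":[0,0,-0.95],"gripper":-1},
    {"linear":[0,0,0],"delta_rot":[0,0,-0.95],"gripper":-1},
    {"linear":[0,1,0],"delta_rot":[0,0,0],"gripper":-1},
    {"linear":[0,1,0],"delta_rot":[0,0,0],"gripper":-1},
    {"linear":[0,1,0],"delta_rot":[0,0,0],"gripper":-1},
    {"linear":[0,1,0],"delta_rot":[0,0,0],"gripper":-1},
    {"linear":[0,1,0],"delta_rot":[0,0,0],"gripper":-1},
    {"linear":[0,1,0],"delta_rot":[0,0,0],"gripper":-1},
    {"linear":[0,1,0],"delta_rot":[0,0,0],"gripper":-1},
    {"linear":[0,1,0],"delta_rot":[0,0,0],"gripper":-1},
  ],
)

```text
clock: 10.2
position: [520.3, -18.0, 225.4]
ee_rot: [-3.14, -0.07, 0.002]
force: [0.5, 0.5, -1.8]
gripper_width: 21.4
grip_force: 49.2
```

>>> carry_out(
  plan=[
    {"linear":[0,1,0],"delta_rot":[0,0,0],"gripper":-1},
    {"linear":[0,1,0],"delta_rot":[0,0,0],"gripper":-1},
    {"linear":[0,1,0],"delta_rot":[0,0,0],"gripper":-1},
    {"linear":[0,1,0],"delta_rot":[0,0,0],"gripper":-1},
    {"linear":[-0.1,1,0],"delta_rot":[0,0,0],"gripper":-1},
    {"linear":[0,0.2,0],"delta_rot":[0.12,0,0],"gripper":-1},
    {"linear":[0,0,0.4],"delta_rot":[0,0,0],"gripper":-1},
    {"linear":[0,0,0.4],"delta_rot":[0,0,0],"gripper":-1},
    {"linear":[0,0,0],"delta_rot":[0,0,0],"gripper":-1},
    {"linear":[0,0,0],"delta_rot":[0,0,0],"gripper":-1},
  ],
)

```text
clock: 11.45
position: [524.1, -146.4, 206.2]
ee_rot: [-3.124, -0.071, 0.001]
force: [-0.1, 0.4, -1.7]
gripper_width: 21.8
grip_force: 49.2
```

```bash
python3 - <<'E'
from h import *
o=env.get_obs(); T=Ro.from_rotvec(o['ee_rot']).as_matrix(); p=o['position']; print(o['clock'],p,T.round(4).tolist(),o['force'],o['wrist_torque'])
im=env.get_image('wrist'); save('wrist4.png',im); cm=cam('wrist')
st=lambda P:place(np.atleast_2d(np.array(P,float)),524.6,-161,.044)
print('plate top edge',proj(cm,st([[55,0,92],[-55,0,92]])),'TCP in stand',(Ro.from_euler('z',-.044).as_matrix()@(p-[524.6,-161,0])))
tip=np.array([[17,-11,108],[17,-7,108]]) # tool y flips
X=p+np.array([[17,11,89.],[17,7,89]])@T.T; print('pred tip',proj(cm,X))
c=im[110:260,250:420]; save('c4.png',cv2.resize(c,None,fx=4.5,fy=4,interpolation=cv2.INTER_CUBIC) if 0 else cv2.resize(c,None,fx=4,fy=4,interpolation=cv2.INTER_CUBIC))
E
```

```text
11.45 [ 524.0871746  -146.37947279  206.20748302] [[0.999, 0.0455, -0.001], [0.0455, -0.9988, 0.0169], [-0.0002, -0.0169, -0.9999]] [-0.0802821   0.37043343 -1.74496893] [-0.04060548  0.00189884  0.01092631]
plate top edge [[343.89240464 124.29328114]
 [341.50584896 260.95157278]] TCP in stand [1.30766578e-01 1.46289339e+01 2.06207483e+02]
pred tip [[337.18476848 181.36201238]
 [331.44949748 181.36494108]]
```

View pics/c4.png

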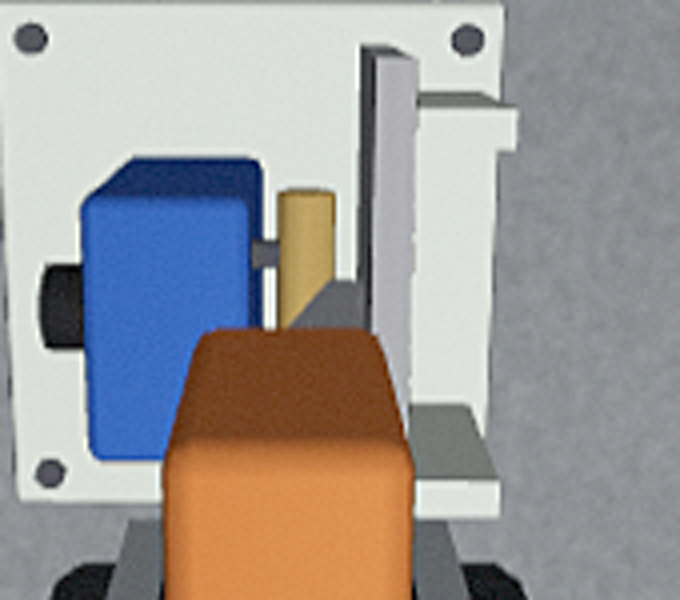

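```bash
python3 - <<'E'
from h import *
im=cv2.imread('pics/wrist4.png'); im3=cv2.imread('pics/wrist3.png')
for r in (176,178,180,181,182,183,185,188,190): print(r,im[r,326:352].mean(1).astype(int))
print()
for r in (176,180,183,186,190): print(r,im3[r,326:352].mean(1).astype(int))
cm=cam('wrist')
for u in (338,340,341,342,343): 
  P=atz(cm,(u,181),117); print(u,(Ro.from_euler('z',-.044).as_matrix()@(P-[524.6,-161,0])).round(2))
E
```

```text
176 [151 149 147 146 150 145 139 126 233 224 222 224 243 106  60  72  28 179
 184 178 179 177 176 181 177 176]
178 [153 154 152 148 148 146 136 127 238 231 229 232 247  75  67  71  33 186
 184 180 178 179 178 180 178 175]
180 [153 149 149 151 152 132 107  89 115 113 112 112 148  91  90  67  34 186
 183 178 176 176 176 180 178 174]
181 [152 151 147 152 141 107  91  96  98  93  93  94  99  97  99  68  33 188
 181 179 180 180 179 180 176 174]
182 [153 153 154 142 114  99 101 103  99 101 101 102  97 104 108  71  42 188
 184 178 178 178 178 178 178 175]
183 [152 154 141 111  92  97  98 102 101  99 101  99 100 100 109  70  45 186
 182 178 179 177 178 178 178 175]
185 [152 126  94  98 101 103  99 104 100 104 104 100 100 112 108  70  26 187
 184 178 179 177 181 178 178 172]
188 [ 97 101 100 101 105 101  99 103  99 102 104  94 102 103 106  62  71 192
 181 177 177 179 178 179 180 174]
190 [100 110 102 102 103  99  99 101 104 101 100 100 107 105  96  66  78 189
 181 181 179 176 178 180 178 173]

176 [156 152 150 152 156 152 155 153 153 153 153 154 156 156 155 150 157 155
 154 156 153 156 154 156 156 155]
180 [153 154 152 158 157 141 113 106 105 109 102 105 103 112 114 155 157 154
 156 156 156 154 153 154 157 156]
183 [155 159 147 117  98  99 101 100 104 105 102 103 100 100 125 162 152 152
 155 155 155 155 158 152 156 154]
186 [125  97  96 105  98  99 105 105 104 101 103 104  98 105 123 162 158 153
 157 154 154 154 154 153 154 158]
190 [107 109 103 103 105 105 103 100 107 102 104 103 104  95 114 161 158 155
 156 157 154 155 156 155 155 155]
338 [ 17.38   4.6  117.  ]
340 [ 17.39   3.2  117.  ]
341 [ 17.39   2.5  117.  ]
342 [ 17.39   1.81 117.  ]
343 [ 17.4    1.11 117.  ]
```

```bash
python3 - <<'E'
from h import *
from scipy.optimize import least_squares
o=env.get_obs(); T=Ro.from_rotvec(o['ee_rot']).as_matrix(); p=o['position']; cm=cam('wrist')
def gp(P,q): # q: dx,dy(mm), dz, tilt about tool x, yaw
    P=np.atleast_2d(P)-[0,11,108]; P=P*[1,-1,-1]
    P=P@Ro.from_euler('xyz',[q[3],q[5] if len(q)>5 else 0,q[4]]).as_matrix().T+[q[0],q[1],-19+q[2]]
    return proj(cm,p+P@T.T)
f=lambda z:[[17,0,z],[17,4+z/5,z]]
for z in (0,5,10,20,30): print(z,gp(f(z),[0]*5).round(1).tolist())
print('handle bottom +x',gp([[28,0,80],[28,22,80],[28,0,126],[28,22,126]],[0]*5).round(1).tolist())
im=cv2.imread('pics/wrist4.png'); h=cv2.cvtColor(im,cv2.COLOR_BGR2HSV)
m=(h[...,0]>3)&(h[...,0]<22)&(h[...,1]>140)&(h[...,2]>60)
for r in (193,195,200,205,210,215,220,225,235,250,270):
    c=np.where(m[r,280:365])[0]+280
    if len(c): print(r,c.min(),c.max()+1,h[r,322])
E
```

```text
0 [[337.5, 181.2], [331.7, 181.2]]
5 [[337.8, 182.7], [330.5, 182.7]]
10 [[338.1, 184.3], [329.2, 184.3]]
20 [[338.9, 187.6], [326.4, 187.6]]
30 [[339.7, 191.3], [323.3, 191.3]]
handle bottom +x [[345.5, 193.4], [297.6, 193.4], [354.9, 226.9], [288.0, 226.9]]
193 303 342 [ 12 196 116]
195 300 344 [ 12 186 118]
200 298 346 [ 13 188 118]
205 297 348 [ 12 192 117]
210 295 349 [ 12 184 119]
215 294 350 [ 12 185 117]
220 293 352 [ 12 185 146]
225 291 353 [ 14 170 197]
235 291 353 [ 13 168 217]
250 291 353 [ 14 158 221]
270 292 352 [ 14 166 220]
```

The tip's front edge shows at crop (330–365, 281), just on the gap side of the plate. The estimates disagree by about 2 mm, so I'll halve the lean correction, centre between them and go down in small steps, watching the force.

>>> carry_out(
  plan=[
    {"linear":[0,0.06,0],"delta_rot":[-0.06,0,0],"gripper":-1},
    {"linear":[0,0,0.3],"delta_rot":[0,0,0],"gripper":-1},
    {"linear":[0,0,0.3],"delta_rot":[0,0,0],"gripper":-1},
    {"linear":[0,0,0.2],"delta_rot":[0,0,0],"gripper":-1},
    {"linear":[0,0,0],"delta_rot":[0,0,0],"gripper":-1},
  ],
)

```text
clock: 12.12
position: [523.7, -148.1, 185.4]
ee_rot: [-3.132, -0.07, 0.003]
force: [0.4, -0.5, -0.9]
gripper_width: 21.9
grip_force: 49.2
```

```bash
python3 - <<'E'
from h import *
o=env.get_obs(); print(o['clock'],o['position'],o['force'],o['wrist_torque'],(Ro.from_euler('z',-.044).as_matrix()@(o['position']-[524.6,-161,0])))
im=env.get_image('wrist'); save('wrist5.png',im); save('c5.png',cv2.resize(im[120:220,280:380],None,fx=6,fy=6,interpolation=cv2.INTER_CUBIC))
E
```

```text
12.125 [ 523.6638426  -148.07602311  185.3530996 ] [ 0.44922527 -0.46118745 -0.88344046] [0.0029379  0.01845758 0.00572965] [ -0.36677983  12.95264614 185.3530996 ]
```

View pics/c5.png

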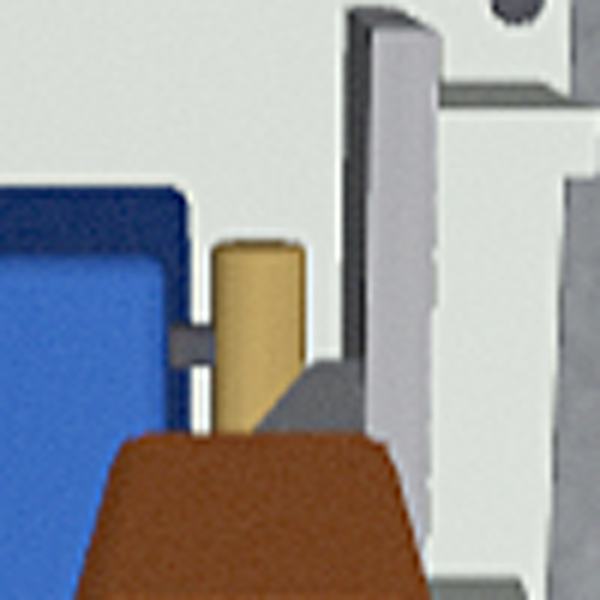

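At plate-top depth the flat face, at crop column 363, lies just clear of the plate edge at 366, and the blade's left corner at 315 is near the bar edge at 305. I'll back off slightly and go down under force watch.

>>> carry_out(
  plan=[
    {"linear":[0,-0.02,0.1],"delta_rot":[0,0,0],"gripper":-1},
    {"linear":[0,0,0.1],"delta_rot":[0,0,0],"gripper":-1},
    {"linear":[0,0,0.1],"delta_rot":[0,0,0],"gripper":-1},
    {"linear":[0,0,0],"delta_rot":[0,0,0],"gripper":-1},
  ],
)

```text
clock: 12.68
position: [523.9, -147.6, 178.5]
ee_rot: [-3.132, -0.07, 0.001]
force: [-0.7, 0.2, -0.3]
gripper_width: 21.8
grip_force: 49.2
```

>>> carry_out(
  plan=[
    {"linear":[0,0,0.1],"delta_rot":[0,0,0],"gripper":-1},
    {"linear":[0,0,0.1],"delta_rot":[0,0,0],"gripper":-1},
    {"linear":[0,0,0],"delta_rot":[0,0,0],"gripper":-1},
  ],
)

```text
clock: 13.05
position: [523.9, -147.6, 173.5]
ee_rot: [-3.132, -0.07, 0.001]
force: [-0.5, -0.3, -0.8]
gripper_width: 21.2
grip_force: 49.2
```

>>> carry_out(
  plan=[
    {"linear":[0,0,0.1],"delta_rot":[0,0,0],"gripper":-1},
    {"linear":[0,0,0.1],"delta_rot":[0,0,0],"gripper":-1},
    {"linear":[0,0,0],"delta_rot":[0,0,0],"gripper":-1},
  ],
)

```text
clock: 13.42
position: [523.9, -147.5, 168.4]
ee_rot: [-3.132, -0.07, 0.001]
force: [-0.8, 0.2, -1.2]
gripper_width: 21.4
grip_force: 49.2
```

>>> carry_out(
  plan=[
    {"linear":[0,0,0.1],"delta_rot":[0,0,0],"gripper":-1},
    {"linear":[0,0,0],"delta_rot":[0,0,0],"gripper":-1},
  ],
)

```text
clock: 13.68
position: [523.9, -147.5, 166.0]
ee_rot: [-3.132, -0.07, 0.001]
force: [-0.8, -0.0, -0.6]
gripper_width: 21.6
grip_force: 49.2
```

>>> carry_out(
  plan=[
    {"linear":[0,0,0.1],"delta_rot":[0,0,0],"gripper":-1},
    {"linear":[0,0,0],"delta_rot":[0,0,0],"gripper":-1},
  ],
)

```text
clock: 13.92
position: [524.1, -147.7, 163.7]
ee_rot: [-3.133, -0.07, 0.0]
force: [1.1, 0.5, -1.5]
gripper_width: 20.9
grip_force: 49.2
```

The tip is now level with the bar and touching nothing. Next I'll find the plate by sideways touch.

>>> carry_out(
  plan=[
    {"linear":[0,0.02,0],"delta_rot":[0,0,0],"gripper":-1},
    {"linear":[0,0.02,0],"delta_rot":[0,0,0],"gripper":-1},
    {"linear":[0,0,0],"delta_rot":[0,0,0],"gripper":-1},
  ],
)

```text
clock: 14.3
position: [524.1, -148.6, 163.8]
ee_rot: [-3.132, -0.07, 0.0]
force: [-0.4, 0.6, -1.2]
gripper_width: 21.3
grip_force: 49.2
```

>>> carry_out(
  plan=[
    {"linear":[0,0.02,0],"delta_rot":[0,0,0],"gripper":-1},
    {"linear":[0,0.02,0],"delta_rot":[0,0,0],"gripper":-1},
    {"linear":[0,0,0],"delta_rot":[0,0,0],"gripper":-1},
  ],
)

```text
clock: 14.68
position: [524.2, -149.6, 163.8]
ee_rot: [-3.132, -0.07, 0.0]
force: [0.1, -0.2, -0.7]
gripper_width: 21.3
grip_force: 49.2
```

>>> carry_out(
  plan=[
    {"linear":[0,0,0],"delta_rot":[-0.06,0,0],"gripper":-1},
    {"linear":[0,0,0],"delta_rot":[0,0,0],"gripper":-1},
    {"linear":[0,0,0],"delta_rot":[0,0,0],"gripper":-1},
  ],
)

```text
clock: 15.05
position: [524.1, -149.3, 163.7]
ee_rot: [-3.14, -0.07, 0.0]
force: [-0.2, 1.7, -1.6]
gripper_width: 21.4
grip_force: 49.2
```

>>> carry_out(
  plan=[
    {"linear":[0,0.02,0],"delta_rot":[0,0,0],"gripper":-1},
    {"linear":[0,0,0],"delta_rot":[0,0,0],"gripper":-1},
  ],
)

```text
clock: 15.3
position: [524.1, -149.5, 163.7]
ee_rot: [-3.139, -0.07, 0.0]
force: [0.3, 2.6, -0.3]
gripper_width: 21.0
grip_force: 49.4
```

```bash
python3 - <<'E'
from h import *
o=env.get_obs(); print(o['clock'],o['position'],o['force'],o['wrist_torque'],Ro.from_rotvec(o['ee_rot']).as_matrix().round(4).tolist())
E
```

```text
15.3 [ 524.13228105 -149.48176996  163.72446014] [ 0.25742541  2.64517477 -0.26828883] [0.82735845 0.02733194 0.00974326] [[0.999, 0.0443, -0.0003], [0.0443, -0.999, 0.0016], [-0.0002, -0.0016, -1.0]]
```

The plate is touched, with fy at 2.6 N. Now I'll slide down along it.

>>> carry_out(
  plan=[
    {"linear":[0,0,0.1],"delta_rot":[0,0,0],"gripper":-1},
    {"linear":[0,0,0.1],"delta_rot":[0,0,0],"gripper":-1},
    {"linear":[0,0,0],"delta_rot":[0,0,0],"gripper":-1},
  ],
)

```text
clock: 15.68
position: [524.1, -149.5, 158.3]
ee_rot: [-3.14, -0.07, 0.0]
force: [0.5, 5.3, -0.5]
gripper_width: 21.2
grip_force: 49.4
```

>>> carry_out(
  plan=[
    {"linear":[0,0,0.1],"delta_rot":[0,0,0],"gripper":-1},
    {"linear":[0,0,0],"delta_rot":[0,0,0],"gripper":-1},
  ],
)

```text
clock: 15.92
position: [524.1, -149.5, 156.0]
ee_rot: [-3.14, -0.07, 0.0]
force: [0.3, 5.0, -0.2]
gripper_width: 21.4
grip_force: 49.6
```

>>> carry_out(
  plan=[
    {"linear":[0,0,0.1],"delta_rot":[0,0,0],"gripper":-1},
    {"linear":[0,0,0],"delta_rot":[0,0,0],"gripper":-1},
  ],
)

```text
clock: 16.18
position: [524.2, -149.6, 153.6]
ee_rot: [-3.14, -0.07, 0.0]
force: [0.0, 5.3, -0.3]
gripper_width: 21.6
grip_force: 49.6
```

>>> carry_out(
  plan=[
    {"linear":[0,-0.02,0.1],"delta_rot":[0,0,0],"gripper":-1},
    {"linear":[0,0,0],"delta_rot":[0,0,0],"gripper":-1},
  ],
)

```text
clock: 16.42
position: [524.3, -149.4, 151.4]
ee_rot: [-3.141, -0.07, -0.001]
force: [0.7, 5.6, 0.4]
gripper_width: 21.3
grip_force: 49.8
```

>>> carry_out(
  plan=[
    {"linear":[0,0,0.1],"delta_rot":[0,0,0],"gripper":-1},
    {"linear":[0,0,0],"delta_rot":[0,0,0],"gripper":-1},
  ],
)

```text
clock: 16.68
position: [524.6, -149.5, 149.4]
ee_rot: [-3.141, -0.07, -0.001]
force: [-0.4, 5.5, 2.2]
gripper_width: 21.5
grip_force: 50.1
```

>>> carry_out(
  plan=[
    {"linear":[0,0,0.1],"delta_rot":[0,0,0],"gripper":-1},
    {"linear":[0,0,0],"delta_rot":[0,0,0],"gripper":-1},
  ],
)

```text
clock: 16.92
position: [524.8, -149.5, 147.5]
ee_rot: [-3.141, -0.07, -0.002]
force: [-0.2, 5.6, 4.2]
gripper_width: 21.4
grip_force: 50.3
```

>>> carry_out(
  plan=[
    {"linear":[0,-0.03,0],"delta_rot":[0,0,0],"gripper":-1},
    {"linear":[0,0,0],"delta_rot":[0,0,0],"gripper":-1},
    {"linear":[0,0,0],"delta_rot":[0,0,0],"gripper":-1},
  ],
)

```text
clock: 17.3
position: [524.8, -149.3, 147.5]
ee_rot: [3.14, 0.07, 0.003]
force: [-0.2, 4.7, 5.5]
gripper_width: 21.1
grip_force: 50.2
```

```bash
python3 - <<'E'
from h import *
o=env.get_obs(); print(o['clock'],o['position'],o['force'],o['wrist_torque'],Ro.from_rotvec(o['ee_rot']).as_matrix().round(4).tolist())
im=env.get_image('wrist'); save('wrist6.png',im); save('c6.png',cv2.resize(im[110:260,250:400],None,fx=4,fy=4,interpolation=cv2.INTER_CUBIC))
E
```

```text
17.3 [ 524.83768219 -149.31871385  147.48139556] [-0.15172207  4.66394236  5.49885805] [ 1.03305084  0.09491152 -0.05936653] [[0.999, 0.0445, 0.0018], [0.0445, -0.999, -0.0011], [0.0017, 0.0012, -1.0]]
```

View pics/c6.png

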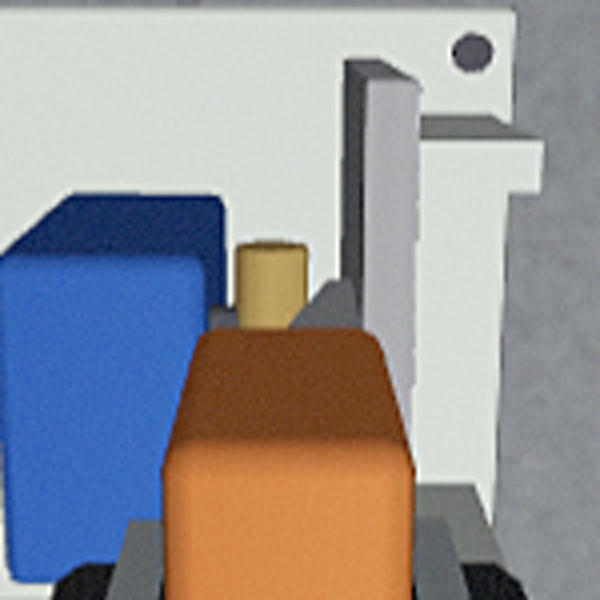

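The blade now sits between the bar and the plate, with the visible corner at crop (330–358, 285), and drags at about 5–6 N. I'll ease off the sideways preload and read averaged forces.

>>> carry_out(
  plan=[
    {"linear":[0,-0.03,0],"delta_rot":[0,0,0],"gripper":-1},
    {"linear":[0,-0.03,0],"delta_rot":[0,0,0],"gripper":-1},
    {"linear":[0,0,0],"delta_rot":[0,0,0],"gripper":-1},
  ],
)

```text
clock: 17.73
position: [524.8, -148.8, 147.1]
ee_rot: [3.137, 0.071, 0.003]
force: [0.4, -0.6, 4.6]
gripper_width: 21.3
grip_force: 50.1
```

```bash
python3 - <<'E'
from h import *
F=[]
for i in range(6): env.get_image('wrist'); o=env.get_obs(); F.append(np.r_[o['force'],o['wrist_torque'],o['position']])
print(o['clock'],np.mean(F,0).round(2),np.std(F,0).round(2)[:3])
E
```

```text
18.025 [ 7.0000e-01 -2.7800e+00  4.0300e+00 -6.1000e-01 -1.9000e-01 -4.0000e-02
  5.2470e+02 -1.4868e+02  1.4685e+02] [0.57 0.72 0.24]
```

>>> carry_out(
  plan=[
    {"linear":[0,0.02,0.04],"delta_rot":[0,0,0],"gripper":-1},
    {"linear":[0,0,0.02],"delta_rot":[0,0,0],"gripper":-1},
    {"linear":[0,0,0],"delta_rot":[0,0,0],"gripper":-1},
  ],
)

```text
clock: 18.4
position: [524.5, -148.6, 145.1]
ee_rot: [3.139, 0.071, 0.002]
force: [1.5, -4.9, 4.3]
gripper_width: 21.6
grip_force: 50.0
```

```bash
cat > rd.py <<'E'
from h import *
F=[]
for i in range(5): env.get_image('wrist'); o=env.get_obs(); F.append(np.r_[o['force'],o['wrist_torque'],o['position']])
print(o['clock'],np.mean(F,0).round(2),np.std(F,0).round(2)[:3],o['ee_rot'],o['gripper_width'])
E
python3 rd.py
```

```text
18.65 [ 9.7000e-01 -5.2000e+00  4.2100e+00 -1.2700e+00 -2.8000e-01 -4.0000e-02
  5.2445e+02 -1.4862e+02  1.4509e+02] [0.43 0.09 0.35] [3.13862719e+00 7.06767181e-02 1.61396139e-03] 21.48607567690973
```

>>> carry_out(
  plan=[
    {"linear":[0,0.03,0],"delta_rot":[0,0,0],"gripper":-1},
    {"linear":[0,0.02,0],"delta_rot":[0,0,0],"gripper":-1},
    {"linear":[0,0,0],"delta_rot":[0,0,0],"gripper":-1},
  ],
)

```text
clock: 19.02
position: [524.5, -149.0, 145.1]
ee_rot: [-3.141, -0.07, -0.001]
force: [1.0, -3.6, 5.5]
gripper_width: 21.2
grip_force: 50.4
```

```bash
python3 rd.py
```

```text
19.275 [ 1.2300e+00 -3.4900e+00  4.8600e+00 -8.0000e-01 -3.2000e-01 -4.0000e-02
  5.2445e+02 -1.4898e+02  1.4508e+02] [0.31 0.42 0.48] [-3.14060200e+00 -6.99818170e-02 -1.32294817e-03] 21.318779487204925
```

>>> carry_out(
  plan=[
    {"linear":[0,0.025,0],"delta_rot":[0,0,0],"gripper":-1},
    {"linear":[0,0,0],"delta_rot":[0,0,0],"gripper":-1},
    {"linear":[0,0,0],"delta_rot":[0,0,0],"gripper":-1},
  ],
)

```text
clock: 19.65
position: [524.4, -149.2, 145.1]
ee_rot: [-3.139, -0.069, -0.001]
force: [1.7, -2.1, 5.5]
gripper_width: 21.6
grip_force: 50.4
```

```bash
python3 rd.py
```

```text
19.9 [ 1.4000e+00 -2.5000e+00  5.7500e+00 -5.2000e-01 -3.2000e-01 -3.0000e-02
  5.2446e+02 -1.4914e+02  1.4505e+02] [0.25 0.21 0.31] [-3.13948589e+00 -6.95317941e-02 -1.14177115e-03] 21.371479853844555
```

The drag is about 6 N and side forces are small. Time to let go gently and back off.

>>> carry_out(
  plan=[
    {"linear":[0,0,0],"delta_rot":[0,0,0],"gripper":-0.3},
    {"linear":[0,0,0],"delta_rot":[0,0,0],"gripper":0},
    {"linear":[0,0,0],"delta_rot":[0,0,0],"gripper":0.4},
    {"linear":[0,0,0],"delta_rot":[0,0,0],"gripper":0.4},
  ],
)

```text
clock: 20.4
position: [523.8, -149.3, 144.2]
ee_rot: [-3.14, -0.07, 0.002]
force: [-0.5, -0.5, -0.2]
gripper_width: 59.5
grip_force: 0.0
```

```bash
python3 - <<'E'
from h import *
o=env.get_obs(); print(o['clock'],o['position'],o['force'],o['gripper_width'])
w=env.get_image('wrist'); s=env.get_image('side'); save('wrist7.png',w); save('side7.png',s)
a=cv2.resize(w[110:310,240:400],None,fx=2.5,fy=2.5,interpolation=cv2.INTER_CUBIC); b=cv2.resize(s[100:220,340:430],(375,500),interpolation=cv2.INTER_CUBIC)
save('c7.png',np.hstack([a,b]))
h=cv2.cvtColor(w,cv2.COLOR_RGB2HSV); m=(h[...,0]>3)&(h[...,0]<22)&(h[...,1]>140)&(h[...,2]>60)
for r in (200,215,235,250,270): c=np.where(m[r,280:365])[0]+280; print(r,c.min(),c.max()+1)
E
```

```text
20.4 [ 523.78160413 -149.289872    144.23691585] [-0.48366368 -0.47323313 -0.16916565] 59.53419028703242
200 298 347
215 294 351
235 291 354
250 292 354
270 292 353
```

View pics/c7.png

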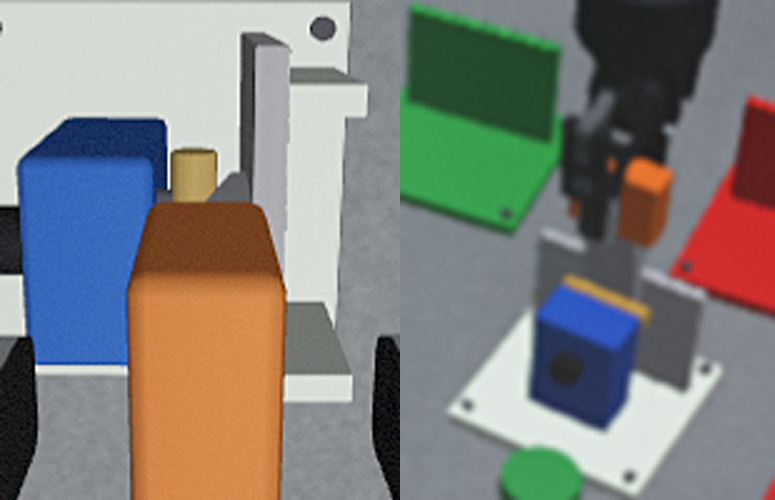

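The gauge stands upright in the gap with the fingers clear, the handle at crop (205,300). Retreating straight up.

>>> carry_out(
  plan=[
    {"linear":[0,0,-0.3],"delta_rot":[0,0,0],"gripper":0.5},
    {"linear":[0,0,-0.8],"delta_rot":[0,0,0],"gripper":0.5},
    {"linear":[0,0,-1],"delta_rot":[0,0,0],"gripper":0.5},
    {"linear":[0,0,-1],"delta_rot":[0,0,0],"gripper":0.5},
    {"linear":[0,0,-1],"delta_rot":[0,0,0],"gripper":0.5},
    {"linear":[0,0,-0.6],"delta_rot":[0,0,0],"gripper":0.5},
    {"linear":[0,0,0],"delta_rot":[0,0,0],"gripper":0.5},
    {"linear":[0,0,0],"delta_rot":[0,0,0],"gripper":0.5},
  ],
)

```text
clock: 21.5
position: [523.7, -149.4, 261.1]
ee_rot: [-3.14, -0.07, 0.003]
force: [-1.1, 0.0, -0.2]
gripper_width: 64.2
grip_force: 0.0
```

```bash
python3 - <<'E'
from h import *
o=env.get_obs(); print(o['clock'],o['position'],o['force'])
w=env.get_image('wrist'); save('wrist8.png',w); cm=cam('wrist')
h=cv2.cvtColor(w,cv2.COLOR_RGB2HSV); m=(h[...,0]>3)&(h[...,0]<22)&(h[...,1]>140)&(h[...,2]>60); m[:,:270]=0;m[:,370:]=0
n,l,s,c=cv2.connectedComponentsWithStats(m.astype(np.uint8)); k=1+np.argmax(s[1:,4]); M=(l==k).astype(np.float32)
# fit handle: stand yaw frame, tip z=zt, roll about x
def X(p): 
    P=box(-28,28,0,22,80,126)@Ro.from_euler('x',p[3]/50).as_matrix().T
    return place(P,p[0],p[1],p[2]/50,p[4])
f=lambda p:np.abs(hullmask(cm,X(p))-M).sum()
p0=np.array([524.5,-161,2.2,0,54.]); b=minimize(f,p0,method='Nelder-Mead',options=dict(initial_simplex=p0+np.vstack([np.zeros(5),np.diag([4,4,3,3,6.])]),maxiter=600))
print(M.sum(),b.fun,'origin',b.x[:2],'yaw',b.x[2]/50,'tilt',b.x[3]/50,'tipz',b.x[4])
E
```

```text
21.5 [ 523.67259145 -149.42988805  261.12943018] [-1.13953671  0.02191479 -0.19118342]
2608.0 88.125 origin [ 523.10047739 -160.13184637] yaw 0.05072190269970712 tilt 0.0050461353791353795 tipz 44.01842101898005
```

```bash
python3 -c "
from plant import env
print(env.finish_job())"
```

```text
the job is handed in; nothing more can be done
None
```

The gauge is wedged upright in the middle of the casting stand's gap, with its flat face on the steel plate and its slope towards the brass bar. I released it at about 6 N of drag, backed the arm clear and handed the job in at 21.5 s; no verdict was returned.

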